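Undo the over-centre latch of the blue sample case

ROBOT

A 6-joint arm with a two-finger parallel gripper is mounted at the origin on a cart in front of the work surface, level with it; the furniture and walls round the work are solid. World frame = base frame: x ahead of the robot, y to its left, z up, the work surface at z = 0. Lengths are in m, angles in rad, forces in N, time in s.
With the tool pointing down it reaches from about 0.35 to 0.85 m from the base axis. Payload 8.1 kg.
Tool frame: the origin (TCP) lies midway between the tips of the shut fingers; the grasp point (between the pads) lies 19 mm behind it (grasp_offset is the distance from the TCP to the grasp point, in m); z points along the fingers, y is the line along which they close (so a half turn about z gives the same grasp; the last joint's range is limited). The gripper opens to 85 mm and grips with 20 to 120 N. Pads are 22 mm wide; open, the fingers measure 114 mm over their backs; the gripper's body (76 mm by 85 mm) begins 54 mm behind the grasp point. The pads swing forward as they close: fully open they stand 13 mm farther back than shut.
Start: joints at [-1.357, 0.13, 1.488, -0, 1.523, -0.085], TCP at [0.177, -0.573, 0.231] pointing down, gripper open.
Joint ranges: [-2.96, 2.96], [-0.89, 2.26], [0.02, 2.5], [-1.34, 4.48], [0, 2.73], [-2.66, 2.66]. Speed limits (rad/s): [2.39, 2.39, 2.79, 3.14, 3.14, 3.14].

INTERFACE

Orientations are given as a 3x3 rotation matrix whose columns are the frame's x, y, z axes.
In Python, from plant import * gives the robot as it stands. The module is installed in compiled form; this text tells all that it offers. Calls block until the motion is done:
- move_ptp(position, orientation): joint-space move of the TCP to a pose.
- move_straight(position, frame=None, v=0.15): straight line of the TCP; frame=None keeps the orientation; v is the mean speed in m/s.
- movej(angles): joint-space move.
- gripper_open() and clamp(strength=None): open the fingers fully, or close them until they stop; strength is the grip in N (None keeps the last).
- dwell(seconds).
- ik(position, orientation): joint angles nearest the present ones, or None.
- read_camera(name): name is "scene" or "top" or "wrist"; returns a dict with "image" (400x640x3 uint8, blue, green, red), "vfov" (degrees; the focal length in pixels is half the picture's height over the tangent of half this angle, whatever the lens; pixels are square), "cx", "cy" (the principal point, pixels), "extrinsics" (4x4, takes a point from world to camera coordinates). Camera axes: x right, y down, z forward; pixel columns grow to the right and rows downward; lengths in m; the calibration is good to about 2 mm. A picture is of the moment at which its call begins. There is no depth.
A pose or a line that the arm cannot do raises MotionError and nothing moves.
- sign_off(): hands the job in; it is judged then, once.
Trained networks look in a picture, given as the dict that the camera call returned (one of the last four; its "shot" number tells which), for a name from the list of things; names that differ only in an ending like _2 or _b are one class to them, and where a whole thing is asked for, a point or a joint stands for the part that bears it (a point fixed in the world has none). Each returns a list of dicts, best first, with "score" (0 to 1); they miss things now and then, are a little off and sometimes report something else, mostly with a low value. They report only what shows in the picture. A call takes as long as a camera call.
- cut_out(picture, name): "pixels" (400x640 bool, what is visible of it).
- landmark_of(picture, name): "centre" ([x, y, z] in m, in world coordinates, good to about 4 mm: a listed point, or the origin of a listed thing).
Readings, each from a call of its own:
- get_t(): time.
- get_joint_positions(): joint angles.
- get_joint_vel(): joint speeds.
- get_joint_efforts(): joint torques, N m.
- get_position(): TCP position.
- get_eef_rot(): TCP orientation.
- get_ft_force(): force on the tool from outside, world axes, zero at the start.
- get_moment(): the same for the moment, N m.
- get_finger_gap(): finger opening in m.
- get_gripper_force(): force on a finger pad.
Only numpy, scipy, OpenCV 4.12 (cv2) and the standard library are available. Lean on these libraries where they do the work, as an engineer would, in place of code of your own. Each camera call takes 0.05 s, during which the arm holds its last target. There are 200 camera calls.

TASK

Two sample cases stand on the bench, each held shut by a draw latch on its top. Undo the latch of the blue case: lift its lever, with the yellow grip bar at its end, up past centre and right over beyond upright, so that it stays open and its wire hook is clear of the keeper. Leave the orange case latched.

Things in the scene. Friction and masses are not known exactly. Their poses are not given: they have to be found in the camera images.
- blue_lever (a joint): Lever of the blue case's latch, rad: 0 = closed, lying along the case top toward the case's front (robot side); grows as the grip bar is lifted over to the back; stop at 1.95. It springs back shut below about 0.5 (dead centre; 2 N at the bar lifts it) and springs open to the stop beyond 0.6; upright at 1.4. A wire hook pinned near the pivot lies over the keeper and lifts clear with the lever.
- blue_lever_grip (a point): Centre of the yellow grip bar at the lever's free end: round, 28 mm long along the pivot axis, 12 mm thick; pinch its two end faces, it may turn between the fingers. 66 mm from the pivot axis. Closed: 137 mm above the bench, 22 mm above the case top, 11 mm in front of the case's front face. The strap behind it is 11 mm wide. Frame of the lever, y along the pivot axis.
- blue_lever_pivot (a point): Fixed point on the lever's pivot axis, mid-width, 127 mm above the bench. Frame of the blue case: x to its back (closed, the bar's centre is at x -65, z +10 mm), y along the pivot axis, z up. The case is fixed, 124 deep (x), 160 wide (y), 115 mm high; its middle is 8 mm and the keeper 22 mm behind the pivot; turned up to 20 degrees about the vertical.
- orange_lever (a joint): Lever of the latch on the orange case, a bystander built and latched in the same way, in rad: 0 = closed.

How it is judged:
At the end, for the whole second after the job is handed in: The blue case's lever stands open past upright (above 1.5 rad) and at rest, and the orange case's lever is still closed (below 0.2 rad) (value of joint blue_lever above 1.5 rad and velocity of joint blue_lever between -0.2 and 0.2 rad/s and value of joint orange_lever below 0.2 rad); the robot touches nothing.
It fails at once if the latch of the orange case is opened (its lever lifted past 0.2 rad) (value of joint orange_lever above 0.2 rad).
It also fails if it takes over 32 s, if anything falls off the work surface, if the arm or the gripper's body presses on something with over 40 N, if the wrist force passes 120 N, or if a joint passes its speed limit or range.

## Working session

There is one attempt and no reset: what is moved stays moved. The work goes in short steps, each a Python script; the robot and the scene stay as the last script left them, time stands still between calls to the robot, and variables do not carry over. Pictures are saved under pics/ and viewed, at most 10 in all, crops included, and the job is handed in when it is done.

```bash
mkdir -p pics && python3 - <<'E'
from plant import *
import cv2,numpy as np
for n in ("scene","top"):
    p=read_camera(n); cv2.imwrite(f"pics/{n}1.png",p["image"])
    print(n,p["vfov"],p["cx"],p["cy"]); print(np.round(p["extrinsics"],3))
    for k in ("blue_lever_grip","blue_lever_pivot","orange_lever"):
        for r in landmark_of(p,k): 
            c=np.array(r["centre"]); q=p["extrinsics"]@np.r_[c,1]; f=200/np.tan(np.radians(p["vfov"]/2))
            print(k,round(r["score"],2),np.round(c,4),np.round([p["cx"]+f*q[0]/q[2],p["cy"]+f*q[1]/q[2]]))
print(get_t(),get_finger_gap(),get_eef_rot())
E
```

```text
scene 56.06692446923124 315.5124787952563 199.41246840752515
[[-0.846 -0.533 -0.008  0.415]
 [-0.398  0.642 -0.656  0.292]
 [ 0.355 -0.551 -0.755  0.834]
 [ 0.     0.     0.     1.   ]]
blue_lever_grip 0.45 [ 0.4296 -0.1664  0.138 ] [369. 170.]
blue_lever_pivot 0.93 [ 0.4886 -0.1519  0.1282] [346. 168.]Traceback (most recent call last):
  File "<stdin>", line 7, in <module>
ValueError: it knows: blue_lever_grip, blue_lever_pivot
```

```bash
python3 - <<'E'
from plant import *
import cv2,numpy as np
for n in ("top","scene"):
    p=read_camera(n); cv2.imwrite(f"pics/{n}1.png",p["image"])
    print(n,p["vfov"],p["cx"],p["cy"]); print(np.round(p["extrinsics"],3))
    for k in ("blue_lever_grip","blue_lever_pivot"):
        for r in landmark_of(p,k): 
            c=np.array(r["centre"]); q=p["extrinsics"]@np.r_[c,1]; f=200/np.tan(np.radians(p["vfov"]/2))
            print(k,round(r["score"],2),np.round(c,4),np.round([p["cx"]+f*q[0]/q[2],p["cy"]+f*q[1]/q[2]]))
print(get_t(),get_finger_gap(),get_eef_rot())
E
```

```text
top 42.38615765170038 326.30061646654434 200.23192303380824
[[-0.023 -1.    -0.005  0.022]
 [-0.994  0.023 -0.106  0.528]
 [ 0.106  0.002 -0.994  1.375]
 [ 0.     0.     0.     1.   ]]
blue_lever_grip 0.63 [ 0.4269 -0.171   0.1344] [400. 234.]
blue_lever_pivot 0.58 [ 0.4922 -0.1514  0.1307] [391. 209.]
scene 56.06692446923124 315.5124787952563 199.41246840752515
[[-0.846 -0.533 -0.008  0.415]
 [-0.398  0.642 -0.656  0.292]
 [ 0.355 -0.551 -0.755  0.834]
 [ 0.     0.     0.     1.   ]]
blue_lever_grip 0.44 [ 0.4296 -0.1709  0.1362] [370. 169.]
blue_lever_pivot 0.77 [ 0.4861 -0.1543  0.13  ] [347. 167.]
0.45 0.08543517691814094 [[ 9.55686238e-01  2.94387182e-01 -4.68647427e-05]
 [ 2.94387186e-01 -9.55686233e-01  9.58046462e-05]
 [-1.65843295e-05 -1.05355562e-04 -9.99999994e-01]]
```

View pics/scene1.png

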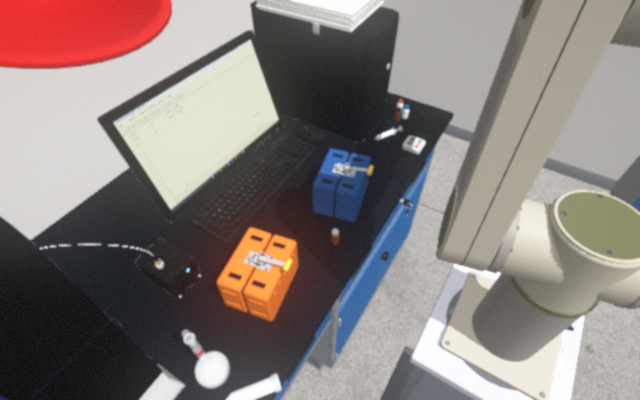

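View pics/top1.png

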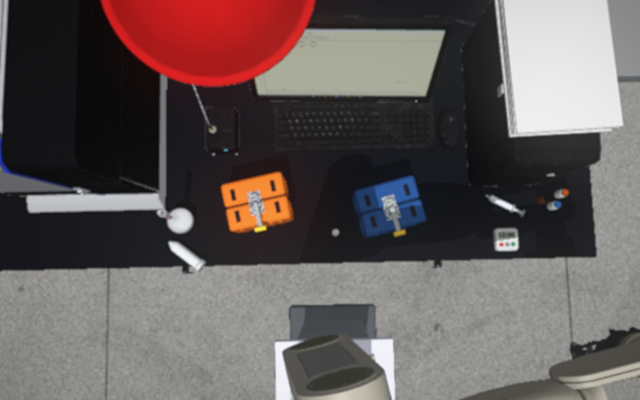

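The scene picture shows the blue case at about (345,185), with its yellow bar at (370,170). The orange case is at (258,272). In the top picture the blue bar is at (400,233) and the pivot at (391,209), which agrees with the networks. I'll pull in to a smaller radius, swing clear of the black box, and measure again from above the bar with the wrist camera.

```bash
cat > h.py <<'E'
from plant import *
import numpy as np
from scipy.optimize import least_squares
def R(psi):
    c,s=np.cos(psi),np.sin(psi)
    return np.array([[c,s,0],[s,-c,0],[0,0,-1.]])
def bar(p,psi,th,r=0.0658):   # bar centre at lever angle th
    a=th+np.arctan2(10,65)
    return np.array([p[0]-r*np.cos(a)*np.cos(psi),p[1]-r*np.cos(a)*np.sin(psi),0.127+r*np.sin(a)])
def fit(ms):  # ms: (is_grip, xyz)
    f=lambda v:np.concatenate([((bar(v[:2],v[2],0) if g else np.r_[v[:2],.127])-c)[:2] for g,c in ms])
    return least_squares(f,[.49,-.15,.27]).x
E
python3 - <<'E'
from h import *
import cv2
V=fit([(1,(.4296,-.1664)),(1,(.4269,-.171)),(1,(.4296,-.1709)),(0,(.4886,-.1519)),(0,(.4922,-.1514)),(0,(.4861,-.1543))] if 0 else
 [(g,np.r_[c,0]) for g,c in [(1,(.4296,-.1664)),(1,(.4269,-.171)),(1,(.4296,-.1709)),(0,(.4886,-.1519)),(0,(.4922,-.1514)),(0,(.4861,-.1543))]])
print(V)
a=np.arctan2(-.573,.177)
move_straight([.45*np.cos(a),.45*np.sin(a),.28],v=.25)
g=bar(V[:2],V[2],0)
move_ptp([g[0]-.02,g[1],.28],R(V[2]))
ms=[]
for i,n in enumerate(("wrist","wrist","top","scene")):
    p=read_camera(n); f=200/np.tan(np.radians(p["vfov"]/2))
    if i==1: cv2.imwrite("pics/w1.png",p["image"])
    for gflag,k in ((1,"blue_lever_grip"),(0,"blue_lever_pivot")):
        for r in landmark_of(p,k):
            c=np.array(r["centre"]); q=p["extrinsics"]@np.r_[c,1]
            print(n,k,round(r["score"],2),np.round(c,4),np.round([p["cx"]+f*q[0]/q[2],p["cy"]+f*q[1]/q[2]]))
            if r["score"]>.4: ms.append((gflag,c))
print(fit(ms),get_position(),get_t(),get_joint_positions())
E
```

```text
[ 0.49014303 -0.15220346  0.27339827]
wrist blue_lever_grip 0.64 [ 0.4293 -0.1702  0.14  ] [330. 157.]
wrist blue_lever_pivot 0.68 [ 0.428  -0.1678  0.1353] [327. 157.]
wrist blue_lever_pivot 0.6 [ 0.4919 -0.1541  0.1274] [332.  79.]
wrist blue_lever_grip 0.75 [ 0.4261 -0.1694  0.1392] [328. 160.]
wrist blue_lever_pivot 0.79 [ 0.4918 -0.1522  0.1285] [330.  78.]
top blue_lever_grip 0.5 [ 0.4276 -0.1692  0.1353] [399. 234.]
top blue_lever_pivot 0.82 [ 0.4943 -0.1546  0.1307] [392. 208.]
scene blue_lever_grip 0.49 [ 0.4266 -0.1679  0.1385] [370. 170.]
scene blue_lever_pivot 0.65 [ 0.4917 -0.152   0.127 ] [345. 168.]
[ 0.48440801 -0.15492288  0.24498261] [ 0.40747866 -0.16982057  0.28001701] 3.2417 [-5.11074921e-01 -3.25079498e-01  1.82643075e+00 -4.61889831e-05
  1.64019556e+00  7.86405189e-01]
```

View pics/w1.png

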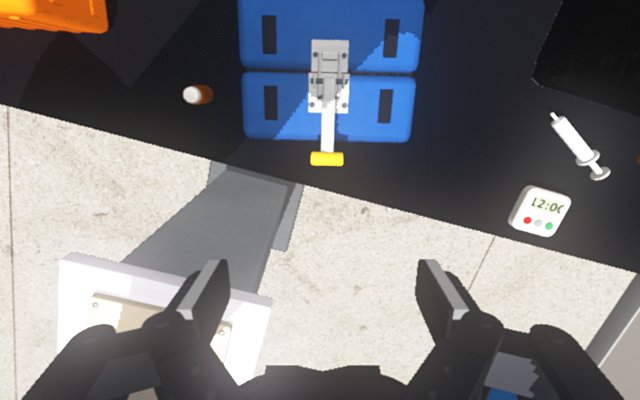

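The wrist picture shows the yellow bar at (327,159), lying level in the image, with the case's front edge also level at row 141. So the yaw of about 0.27 is right. The 0.428 pivot reading is an outlier that sits on the bar, so I dropped it. Next I descend and pinch.

```bash
python3 - <<'E'
from h import *
import cv2
p=read_camera("wrist"); hsv=cv2.cvtColor(p["image"],cv2.COLOR_BGR2HSV)
m=cv2.inRange(hsv,(20,150,120),(35,255,255)); n,l,s,c=cv2.connectedComponentsWithStats(m)
k=1+np.argmax(s[1:,4]); u=c[k]; f=200/np.tan(np.radians(p["vfov"]/2)); E=p["extrinsics"]
d=E[:3,:3].T@np.array([(u[0]-p["cx"])/f,(u[1]-p["cy"])/f,1]); o=-E[:3,:3].T@E[:3,3]
w=o+d*(.1385-o[2])/d[2]; print(u,s[k],w)
psi=.268; g=(w[:2]+np.array([.4278,-.1693]))/2; print(g)
move_ptp([*g,.20],R(psi)); move_straight([*g,.115],v=.08)
print(get_ft_force())
clamp(30); dwell(.2)
print(get_finger_gap(),get_gripper_force(),get_ft_force(),get_moment(),get_position(),get_t())
p=read_camera("wrist"); cv2.imwrite("pics/w2.png",p["image"])
E
```

```text
[327.37782805 159.19909502] [311 152  34  15 442] [ 0.42661013 -0.16783863  0.1385    ]
[ 0.42720506 -0.16856931]
[ 0.06187417 -0.26758919  0.60765406]
0.026942121547448145 29.792884290218353 [ 0.0319298  -3.27566628  1.83183185] [-0.57575748  0.03642064 -0.01764907] [ 0.42738872 -0.16895441  0.11529749] 5.6917
```

View pics/w2.png

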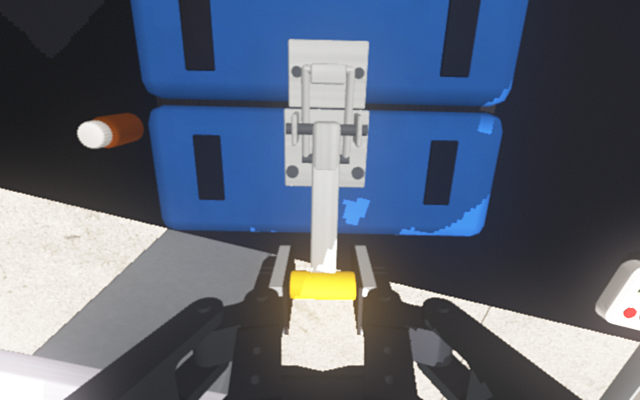

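The picture shows the bar held end to end between the pads at about (323,286), with the strap running back to the pivot at (327,130). Now I follow the arc, keeping the tool vertical.

```bash
python3 - <<'E'
from h import *
import cv2
psi=.268; p0=get_position(); P=np.zeros(2); b0=bar(P,psi,0)
for th in np.linspace(.15,1.8,12):
    move_straight(p0+bar(P,psi,th)-b0,v=.1)
    F=get_ft_force(); print(round(th,2),np.round(F,1),round(get_finger_gap(),4))
    if np.linalg.norm(F)>40: print("stop"); break
print(get_t()); p=read_camera("wrist"); cv2.imwrite("pics/w3.png",p["image"])
E
```

```text
0.15 [ 0.8 -5.  -2.2] 0.0273
0.3 [-0.9 -4.5 -1.1] 0.0269
0.45 [-2.7 -6.6 -0.6] 0.0272
0.6 [-3.6 -6.9  2.3] 0.0271
0.75 [-2.  -6.2  1.9] 0.0271
0.9 [-0.5 -7.2  1.7] 0.0271
1.05 [ 1.1 -8.2  1.9] 0.0272
1.2 [ 1.  -7.8  2. ] 0.0276
1.35 [-0.3 -9.8  1.7] 0.027
1.5 [  1.9 -10.2   1.3] 0.0278
1.65 [  3.1 -10.8   2.3] 0.0272
1.8 [ 3.9 -9.9  3.2] 0.0275
8.7417
```

View pics/w3.png

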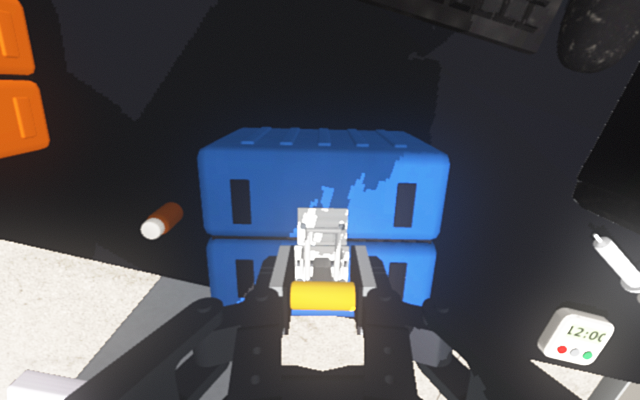

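The bar is still held at (322,296), now above the pivot area, and the lever has come over with it. I release, go straight up and check.

```bash
python3 - <<'E'
from h import *
import cv2
p=get_position(); gripper_open(); dwell(.2)
move_straight(p+[0,0,.10],v=.12)
move_straight(p+np.array([-.10,-.03,.12]),v=.15); dwell(.3)
for n in ("wrist","top"):
    q=read_camera(n)
    for r in landmark_of(q,"blue_lever_grip"): print(n,round(r["score"],2),np.round(r["centre"],4))
    if n=="wrist": cv2.imwrite("pics/w4.png",q["image"])
print([np.round(bar([.4905,-.152],.268,t),3) for t in (1.5,1.95)],get_ft_force(),get_t())
E
```

```text
wrist 0.93 [ 0.5239 -0.1436  0.1847]
top 0.5 [ 0.5226 -0.1462  0.1816]
[array([ 0.496, -0.151,  0.193]), array([ 0.523, -0.143,  0.184])] [-0.22444129 -0.31924513  0.38580977] 11.9417
```

View pics/w4.png

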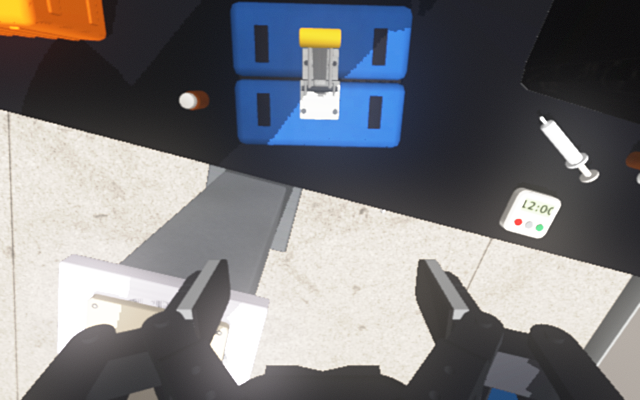

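The bar now stands at (320,38), over the rear half of the case. Both networks put it within about 4 mm of the 1.95 rad stop position, and the gripper is clear, so I'm handing in.

```bash
python3 -c "
from plant import *
print(sign_off())"
```

```text
the job is handed in; nothing more can be done
None
```

The blue latch is open: its lever rests near the 1.95 rad stop by the camera readings. The robot never went near the orange case, it stood clear of everything at hand-in, and the job took about 12 s; no verdict was returned.

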